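# Turn a coated substrate plate over in a turnover jig and key it into the nest

## Task

The metal plate in the hinged turning frame has been coated on its upper face; turn it over for the other side: swing the frame smoothly by its bar, without flinging it, all the way over to the other side until it lies flat. Then push the plate out of the frame along its channels into the nest, until its notch has swallowed the key tongue and it sits fully home against the end wall, bare face up. Leave the frame lying over, let go of everything, and leave the marker, the small sample slide and the dish where they are.

Things in the scene. Friction and masses are not known exactly. Their poses are not given: they have to be found in the camera images.
- turnover_jig: fixed grey L-shaped jig board, 10 mm thick, y -108..108 mm, x -62..180 mm right of the hinge, -62..80 mm left of it. Origin on the worktop below the hinge line; x along the hinge, away from the robot, turned up to 0.25 rad; y left, z up. Frame and plate start on the left (y > 0). Under the turned frame on the right are only the board and two slim rests (y = -100.5, x = -25, 62 mm)
- turn_frame (a joint): hinge of the frame: 0 = flat on the left (start), 1.57 = upright, 3.14 = flat on the right in line with the nest (stops at both ends). Stiff (0.45 N m), stays where left. Dark steel U-frame, x -55..85 mm, 15.5 mm thick about the hinge line; two channels parallel to the hinge hold the plate's edges, slots 9.5 mm high, from 18 to 97 mm off the hinge line, with 7 mm lips above and below
- frame_hinge (a point): point on the hinge line, 40 mm above the worktop, at the jig's x = 0; axes as the jig's
- bar_mid (a point): middle of the frame's grip bar: round steel, 10 mm diameter, parallel to the hinge and 146 mm from it, free for 72 mm between its two arms, 42 mm clear of the frame; 40 mm above the bare worktop at the start and when turned. Gripped from above, it can turn in the fingers. The point turns with the frame
- cross_bar (a point): middle of the frame's only cross bar (12 mm wide, x 73..85 mm), at the end away from the robot; the near end (x = -55 mm) is open, 65 mm wide between the lips. The bar lies under the plate at the start and over it once turned (top 54 mm up): the plate slides out beneath it, a pushing finger can go to x = 73 mm, 3 mm past the near edge of the seated plate. Turns with the frame
- plate: loose flat aluminium plate 90 x 76 x 8 mm, 0.12 kg; origin at its centre. x along the 90 mm to its notched edge, away from the robot; z out of the coated face (dark rectangle), up at the start, down when done. Notch 18 mm wide, 14 mm deep, middle at y = +18 mm. Starts 57.5 mm from the hinge line, within 8 mm of jig x = 0; about 1.5 mm play in the channels; slides along them when pushed (1 to 2 N)
- seat_mid (a point): centre of the plate when fully home in the nest: jig x = 115, y = -57.5 mm, 38 mm above the worktop; the plate's near edge is then at x = 70 mm. Axes as the jig's. Nest: aluminium deck, top 34 mm up, from x = 88 mm, side guides 81 mm apart with tops 46 mm up, end wall face at x = 160.5 mm
- key_tip (a point): nose of the steel key tongue on the nest's end wall, 12 mm wide, round-nosed, reaching 13 mm from the wall towards the robot; its middle at jig y = -75.5 mm
- marker_red_mid (a point): middle of a white marker pen with a red cap lying on the worktop, 136 x 14 x 15 mm; bystander
- coated_slide0_mid (a point): middle of a small sample slide with a brown film, lying flat, 52 x 28 x 9 mm; bystander
- petri_low_mid (a point): centre of a clear flat dish, 74 mm diameter, 12 mm high; bystander
Things that resemble listed ones, but are neither listed nor needed, are in the scene too. What is shaped like the plate but red is not meant.

How it is judged:
By the outcome, as a careful person would: the job done as asked, in the order asked, and still so for the second after the job is handed in, with the robot touching nothing.
It also fails if it takes over 58 s, if anything falls off the work surface, if the arm or the gripper's body presses on something with over 40 N, if the wrist force passes 120 N, or if a joint passes its speed limit or range.

## Robot

A 7-joint arm with a two-finger parallel gripper is mounted at the origin on a cart in front of the work surface, level with it; the furniture and walls round the work are solid. World frame = base frame: x ahead of the robot, y to its left, z up, the work surface at z = 0. Lengths are in m, angles in rad, forces in N, time in s.
With the tool pointing down it reaches from about 0.4 to 0.85 m from the base axis. Payload 10.4 kg.
Tool frame: the origin (TCP) lies at the very end of the fingers, on their centre line; the grasp point (between the pads) lies 19 mm behind it (manip.grip_depth is the distance from the TCP to the grasp point, in m); z points along the fingers, y is the direction in which the jaws open and shut (so a half turn about z gives the same grasp; the last joint's range is limited). The gripper opens to 85 mm and grips with 20 to 120 N. Pads are 22 mm wide; open, the fingers measure 114 mm over their backs; the gripper's body (76 mm by 85 mm) begins 54 mm behind the grasp point. The pads swing forward as they close: fully open they stand 13 mm farther back than shut.
Start: joints at [1.089, 0.332, -0.065, 1.46, 0.022, 1.35, -0.088], TCP at [0.277, -0.56, 0.231] pointing down, gripper open.
Joint ranges: [-2.6, 2.6], [-0.5, 2.12], [-1.47, 1.34], [0.16, 2.42], [-1.27, 4.41], [0.06, 2.06], [-2.6, 2.6]. Speed limits (rad/s): [2.22, 2.22, 2.79, 2.79, 3.14, 3.14, 3.14].

## Interface

Orientations are given as a unit quaternion [x, y, z, w].
In Python, from workcell import manip gives the robot as it stands.
- The arm moves only by the tool step_arm, never from a script. Its argument "motion" is a list of rows, each a list of 6 numbers: the shift along the tool's x, y, z in mm, then the turn, a rotation vector about the tool's x, y, z in degrees. A call has 1 to 20 rows; each row shifts and turns the pose as measured when the row begins, along the tool's axes as they then stand; what a row does not reach is not made up. A row lasts 1/8 s, in which the tool goes at most 62.5 mm and 10.7 degrees, less where a joint would pass 70% of its speed; a pose out of reach is approached as far as the arm can. A call with a gripper value outside its range is refused whole. "jaw" is the finger opening in mm, from 0 to 85.4, set as the call begins (left out, the last holds). The fingers move at their own pace and stop on an object; "force" is the grip in N (left out, the last holds). Time passes only in rows, so rows that do not move let the fingers close. It gives the time, the measured TCP pose, the force and the opening at its end, in the units of the state.
- manip.get_obs(): the state, without advancing time (a new reading comes with each control period).
- manip.camera(name): name is "scene" or "top"; returns the picture (420x560x3 uint8, blue, green, red); there is no depth.
- manip.camera_info(name): a dict with "camera_matrix" (3x3 intrinsics, pixels), "R" (3x3) and "t" (3): a world point X has camera coordinates R X + t. Camera axes: x right, y down, z forward; pixel columns grow to the right and rows downward; lengths in m; the calibration is good to about 2 mm. A picture is of the moment at which its call begins. camera_info takes no time and is no camera call.
- manip.hand_in(): hands the job in, once; it reports no verdict.
The state is a dict: "clock": time; "joint_pos": joint angles; "joint_velocities": joint speeds; "tau": joint torques, N m; "position": TCP position; "ee_rot": TCP orientation; "ft_force": force on the tool from outside, world axes, zero at the start; "torque": the same for the moment, N m; "grip_width": opening from 0.0 (shut) to 1.0 (fully open).
Only numpy, scipy, OpenCV 4.12 (cv2) and the standard library are available. Lean on these libraries where they do the work, as an engineer would, in place of code of your own. Each camera call takes 0.05 s, during which the arm holds its last target.

## Working session

There is one attempt and no reset: what is moved stays moved. The work goes in short steps, Python scripts to look and compute and a tool call to move; the robot and the scene stay as the last step left them, time stands still between calls to the robot, and variables do not carry over. Pictures are saved under pics/ and viewed, and the job is handed in when it is done.

Besides the shell and the picture viewer there is one more tool, called after ">>>" in YAML: its name, and indented under it one key for each argument. step_arm: Moves the arm, as the interface text tells. Its arguments: {"type":"object","properties":{"motion":{"type":"array"},"jaw":{"type":"number"},"force":{"type":"number"}},"required":["motion"]}

```bash
mkdir -p pics; ls; python3 - <<'E'
from workcell import manip
import cv2
for n in("scene","top"):
    cv2.imwrite(f"pics/{n}0.png",manip.camera(n)); i=manip.camera_info(n); print(n,i)
print(manip.get_obs(), manip.grip_depth)
E
```

```text
pics
scene {'camera_matrix': array([[534.57853286,   0.        , 266.18293178],
       [  0.        , 534.57853286, 212.89014735],
       [  0.        ,   0.        ,   1.        ]]), 'R': array([[-0.68625274, -0.72718213, -0.01622734],
       [-0.34194582,  0.34222954, -0.87518684],
       [ 0.6419737 , -0.59505049, -0.48351285]]), 't': array([0.28406264, 0.31642953, 1.03713234])}
top {'camera_matrix': array([[440.49480964,   0.        , 279.43574191],
       [  0.        , 440.49480964, 212.45503931],
       [  0.        ,   0.        ,   1.        ]]), 'R': array([[-0.00932401, -0.99994777, -0.00418574],
       [-0.98913232,  0.00983723, -0.14669858],
       [ 0.14673209,  0.00277243, -0.98917238]]), 't': array([-0.1518812 ,  0.58767027,  1.24044394])}
{'clock': 0.1, 'joint_pos': array([ 1.08939954,  0.33278311, -0.06471224,  1.46084734,  0.02165042,
        1.34988754, -0.08854047]), 'joint_velocities': array([ 0.00101663, -0.00241637, -0.00075565, -0.00418087, -0.00070432,
        0.00043869, -0.00118392]), 'tau': array([ 2.34367617e-03, -6.26741052e+01,  4.98744892e-02, -3.92432821e+01,
        1.63539487e-02,  6.94107934e-03,  6.69222732e-05]), 'position': array([ 0.27663858, -0.56007952,  0.23061627]), 'ee_rot': array([ 9.73803053e-01,  2.27392255e-01, -1.88078659e-04, -5.84773373e-04]), 'ft_force': array([-0.12626652,  0.99200909,  0.02728779]), 'torque': array([-0.03296944,  0.01011693,  0.00817896]), 'grip_width': 0.9990642976267083} 0.0187
```

View pics/scene0.png

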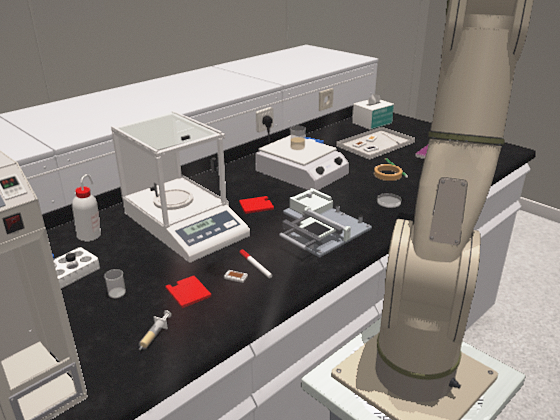

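View pics/top0.png

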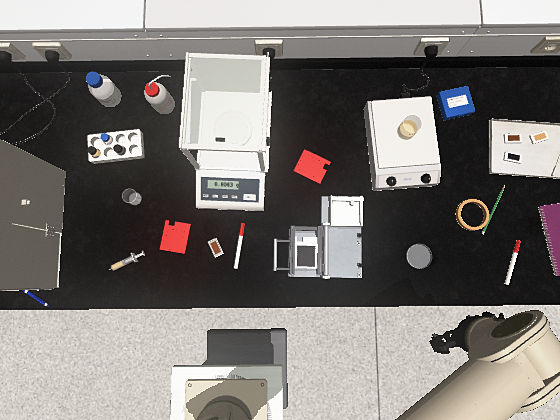

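The top view shows the jig around (320,245), with its frame and bar on the left and the nest at (343,210). The bystanders are the marker (239,246), the slide (215,247) and the dish (419,256). A second marker at (513,262) is a look-alike. I'll enlarge the jig.

```bash
python3 - <<'E'
import cv2
a=cv2.imread("pics/top0.png")[185:290,262:372]
cv2.imwrite("pics/c1.png",cv2.resize(a,None,fx=7,fy=5.7*1,interpolation=cv2.INTER_CUBIC) if 0 else cv2.resize(a,(770,735),interpolation=cv2.INTER_CUBIC)[:600])
cv2.imwrite("pics/c1.png",cv2.resize(a,(605,578),interpolation=cv2.INTER_CUBIC))
b=cv2.imread("pics/scene0.png")[180:260,270:380]
cv2.imwrite("pics/c2.png",cv2.resize(b,(770,560),interpolation=cv2.INTER_CUBIC))
E
```

```text
(no output)
```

View pics/c1.png

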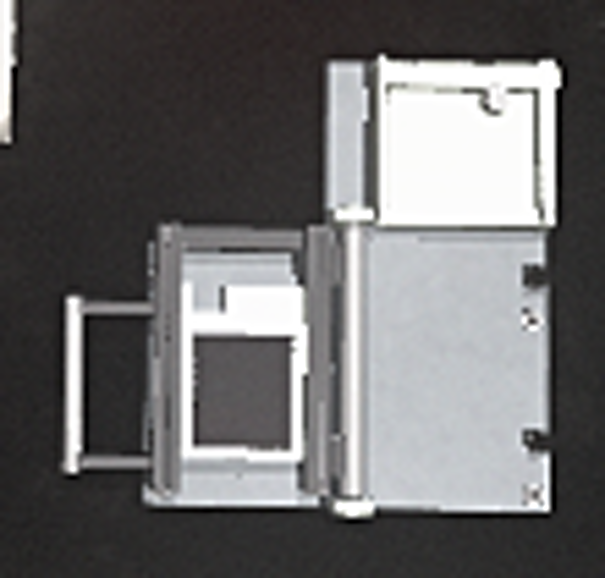

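View pics/c2.png

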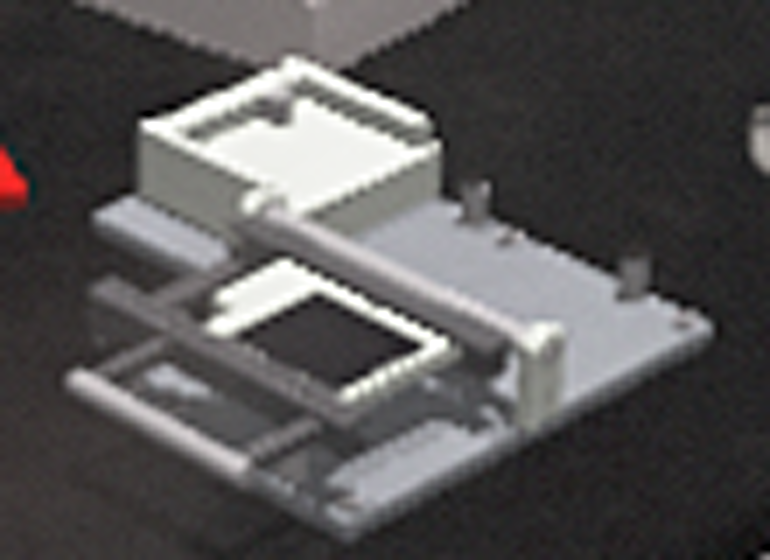

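```bash
cat > h.py <<'E'
import numpy as np, cv2
from scipy.optimize import least_squares
from scipy.spatial.transform import Rotation as R
from workcell import manip
def proj(n,P):
    i=manip.camera_info(n); P=np.atleast_2d(P).astype(float)
    c=P@np.array(i["R"]).T+i["t"]; q=c@np.array(i["camera_matrix"]).T
    return q[:,:2]/q[:,2:]
def unproj(n,uv,z):
    i=manip.camera_info(n); Rm=np.array(i["R"]); C=-Rm.T@i["t"]
    d=Rm.T@np.linalg.inv(i["camera_matrix"])@np.array([uv[0],uv[1],1.])
    return C+d*(z-C[2])/d[2]
def jig2w(p,P):
    P=np.atleast_2d(P).astype(float); c,s=np.cos(p[2]),np.sin(p[2])
    return np.c_[p[0]+c*P[:,0]-s*P[:,1],p[1]+s*P[:,0]+c*P[:,1],P[:,2]]
E
python3 - <<'E'
from h import *
top=[((548,510),(-62,-108,10)),((145,500),(-62,108,10)),((72,384),(10,146,40)),((555,227),(88,-98-4,34)),]
# use z-known edges; bar mid x unknown -> separate
T=lambda c:(262+c[0]/5.5,185+c[1]/5.5)
for c,j in top: print(j,unproj("top",T(c),j[2]/1000))
for nm,c,z in [("bar a",(72,298),.045),("bar b",(72,470),.045),("hinge a",(352,215),.045),("hinge b",(352,508),.045),("key",(493,108),.046)]:
    print(nm,unproj("top",T(c),z))
S=lambda c:(270+c[0]/7,180+c[1]/7)
for nm,c,z in [("corner -62,-108",(713,325),.010),("corner -62,108",(345,535),.01),("bar far",(75,378),.043),("bar near",(243,468),.043)]:
    print("scene",nm,unproj("scene",S(c),z))
E
```

```text
(-62, -108, 10) [ 0.39582434 -0.39590093  0.01      ]
(-62, 108, 10) [ 0.40308467 -0.18182014  0.01      ]
(10, 146, 40) [ 0.46343176 -0.14386551  0.04      ]
(88, -102, 34) [ 0.54432946 -0.40073439  0.034     ]
bar a [ 0.50810958 -0.14428717  0.045     ]
bar b [ 0.4187027  -0.14358289  0.045     ]
hinge a [ 0.55047454 -0.29209087  0.045     ]
hinge b [ 0.39784709 -0.28830129  0.045     ]
key [ 0.60666661 -0.36803351  0.046     ]
scene corner -62,-108 [ 0.39328433 -0.39367052  0.01      ]
scene corner -62,108 [ 0.39582313 -0.17291605  0.01      ]
scene bar far [ 0.50764486 -0.14274624  0.043     ]
scene bar near [ 0.41910246 -0.1415974   0.043     ]
```

```bash
cat >> h.py <<'E'
def seg(a,b,n=60): return np.linspace(a,b,n)
def wire():
    s=[]
    z=.010
    s+=[seg((-.062,-.108,z),(-.062,.108,z)),seg((-.062,-.108,z),(.088,-.108,z))]
    # right board edge, bar silhouettes (top view edges)
    s+=[seg((.088,-.0982,.034),(.088,-.0168,.034))]
    s+=[seg((-.026,.151,.04),(.046,.151,.04)),seg((-.026,.141,.04),(.046,.141,.04))]
    s+=[seg((.1605,-.098,.046),(.1605,-.017,.046)),seg((.1,-.098,.046),(.16,-.098,.046)),seg((.1,-.017,.046),(.16,-.017,.046))]
    return np.vstack(s)
E
python3 - <<'E'
from h import *
W=wire(); W=W[:]
D={}
for n in("top","scene"):
    g=cv2.GaussianBlur(cv2.cvtColor(cv2.imread(f"pics/{n}0.png"),cv2.COLOR_BGR2GRAY).astype(np.float32),(0,0),1.0)
    D[n]=np.hypot(cv2.Sobel(g,cv2.CV_32F,1,0),cv2.Sobel(g,cv2.CV_32F,0,1))
from scipy.ndimage import map_coordinates
from scipy.optimize import differential_evolution
def f(p,ns=("top","scene")):
    v=0
    for n in ns:
        q=proj(n,jig2w(p,W)); s=map_coordinates(D[n],[q[:,1],q[:,0]],order=1)
        v-=np.minimum(s,150).mean()
    return v
b=[(.445,.475),(-.305,-.275),(-.08,.05)]
for ns in (("top",),("scene",),("top","scene")):
    r=differential_evolution(f,b,args=(ns,),seed=1,popsize=30); print(ns,r.x,r.fun)
p=r.x; np.save("jig.npy",p)
for n,(x,y,w,h) in {"top":(262,185,110,105),"scene":(270,180,110,80)}.items():
    k=7 if n=="scene" else 5.5
    im=cv2.resize(cv2.imread(f"pics/{n}0.png")[y:y+h,x:x+w],None,fx=k,fy=k,interpolation=cv2.INTER_CUBIC)
    for q in proj(n,jig2w(p,W)): cv2.circle(im,(int((q[0]-x+.5)*k),int((q[1]-y+.5)*k)),1,(0,0,255),-1)
    cv2.imwrite(f"pics/ov_{n}.png",im)
E
```

```text
('top',) [ 0.46215935 -0.28620112 -0.01827433] -145.2902069091797
('scene',) [ 0.45905347 -0.28520778 -0.02502114] -148.93231201171875Traceback (most recent call last):
  File "<stdin>", line 17, in <module>
    return fun(*args, **kwargs)
    ret = solver.solve()
    next(self)
    ~~~~^^^^^^
    energy = self.func(parameters)
    return self.f(x, *self.args)
           ~~~~~~^^^^^^^^^^^^^^^
  File "<stdin>", line 12, in f
  File "h.py", line 6, in proj
    i=manip.camera_info(n); P=np.atleast_2d(P).astype(float)
ValueError: time passes only in moves, steps and waits
```

```bash
sed -i 's/^def proj/_c={}\ndef ci(n):\n    if n not in _c: _c[n]=manip.camera_info(n)\n    return _c[n]\ndef proj/; s/i=manip.camera_info(n);/i=ci(n);/' h.py
cat > ov.py <<'E'
from h import *
p=np.array([.4606,-.2857,-.0212]); np.save("jig.npy",p); W=wire()
for n,(x,y,w,h) in {"top":(262,185,110,105),"scene":(270,180,110,80)}.items():
    k=7 if n=="scene" else 5.5
    im=cv2.resize(cv2.imread(f"pics/{n}0.png")[y:y+h,x:x+w],None,fx=k,fy=k,interpolation=cv2.INTER_CUBIC)
    for q in proj(n,jig2w(p,W)): cv2.circle(im,(int((q[0]-x+.5)*k),int((q[1]-y+.5)*k)),1,(0,0,255),-1)
    cv2.imwrite(f"pics/ov_{n}.png",im)
E
python3 ov.py
```

```text
(no output)
```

View pics/ov_top.png

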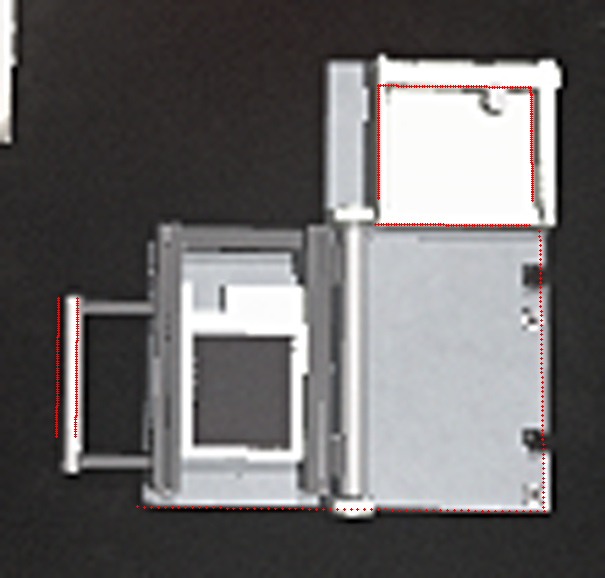

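View pics/ov_scene.png

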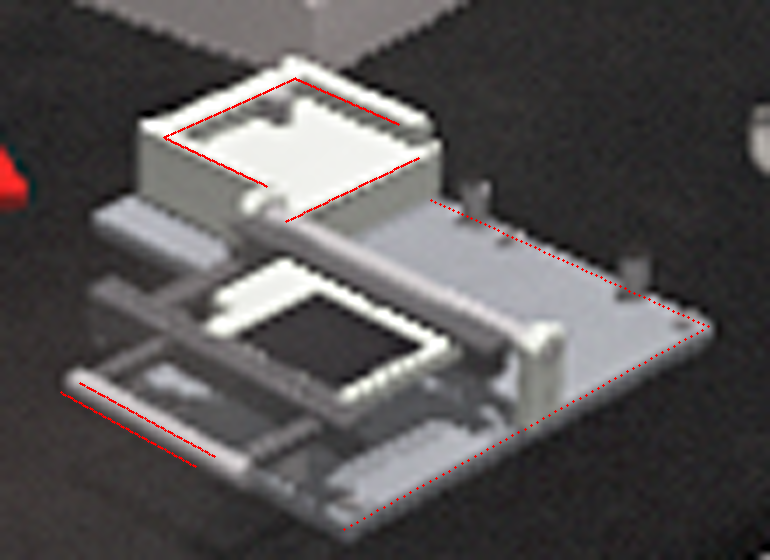

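>>> step_arm:
  motion:
    - [0, 0, 0, 0, 0, 9.2]
    - [0, 0, 0, 0, 0, 9.2]
    - [0, 0, 0, 0, 0, 9.2]
    - [0, 0, 0, 0, 0, 0]
  jaw: 34
  force: 60

```text
clock: 0.6
position: [0.2761, -0.5592, 0.2286]
ee_rot: [1.0, -0.018, -0.001, -0.002]
ft_force: [0.6, -0.1, -0.1]
grip_width: 0.399
```

```bash
cat > go.py <<'E'
import sys
from h import *
# target in jig coords (mm): x y z ; prints needed shift in tool axes and turn
p=np.array([.4605,-.2872,-.021])
def delta(t):
    o=manip.get_obs(); Rt=R.from_quat(o["ee_rot"])
    T=jig2w(p,np.array(t)/1000)[0]; d=Rt.inv().apply(T-o["position"])*1000
    Rg=R.from_euler('z',p[2])*R.from_euler('x',np.pi)
    w=np.degrees((Rt.inv()*Rg).as_rotvec())
    c,s=np.cos(p[2]),np.sin(p[2]); q=o["position"]-[p[0],p[1],0]
    print("clk",round(o["clock"],2),"jig tcp",np.round([c*q[0]+s*q[1],-s*q[0]+c*q[1],q[2]],4)*1000,"shift",np.round(d,1),"turn",np.round(w,1),"F",np.round(o["ft_force"],1),"tq",np.round(o["torque"],2),"w",round(o["grip_width"]*85.4,1))
    return d
if __name__=="__main__": delta([float(a) for a in sys.argv[1:4]])
E
python3 go.py 0 145 100
```

```text
clk 0.6 jig tcp [-178.6 -275.8  228.6] shift [ 172.7 -422.9  129.9] turn [-0.2  0.1 -0.8] F [ 0.6 -0.1 -0.1] tq [0.02 0.01 0.03] w 34.1
```

>>> step_arm:
  motion:
    - [15, -36, 0, 0, 0, -0.4]
    - [15, -38, 0, 0, 0, -0.4]
    - [15, -38, 5, 0, 0, 0]
    - [15, -38, 8, 0, 0, 0]
    - [15, -38, 8, 0, 0, 0]
    - [15, -38, 10, 0, 0, 0]
    - [15, -38, 10, 0, 0, 0]
    - [15, -38, 10, 0, 0, 0]
    - [15, -38, 10, 0, 0, 0]
    - [15, -38, 10, 0, 0, 0]
    - [15, -30, 10, 0, 0, 0]
    - [6, -15, 10, 0, 0, 0]
    - [0, 0, 0, 0, 0, 0]

```text
clock: 2.22
position: [0.4504, -0.1222, 0.1345]
ee_rot: [1.0, 0.018, -0.002, -0.001]
ft_force: [-0.3, -1.0, 0.4]
grip_width: 0.401
```

```bash
python3 go.py 0 145 70; python3 - <<'E'
from h import *
a=manip.camera("scene"); cv2.imwrite("pics/s1.png",cv2.resize(a[150:270,240:400],(800,600),interpolation=cv2.INTER_CUBIC))
E
```

```text
clk 2.23 jig tcp [-13.5 164.7 134.5] shift [12.6 20.7 64.4] turn [-0.1  0.3  3.3] F [-0.3 -1.   0.4] tq [-0.05  0.02  0.02] w 34.2
```

View pics/s1.png

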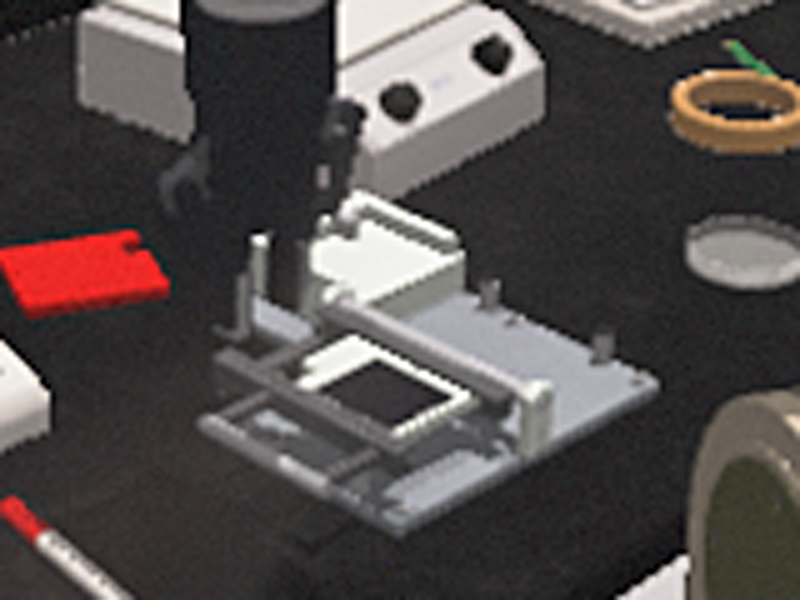

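The fingers hang above the bar, slightly outside it. Next I line them up over the bar.

>>> step_arm:
  motion:
    - [6, 10, 10, 0, 0, 3.3]
    - [6, 10, 20, 0, 0, 0]
    - [0, 0, 15, 0, 0, 0]
    - [0, 0, 0, 0, 0, 0]

```text
clock: 2.78
position: [0.4622, -0.1477, 0.0905]
ee_rot: [1.0, -0.012, -0.001, 0.0]
ft_force: [0.1, 0.6, 0.5]
grip_width: 0.397
```

```bash
python3 go.py 0 145 21; python3 - <<'E'
from h import *
a=manip.camera("scene"); cv2.imwrite("pics/s2.png",cv2.resize(a[180:260,260:367],(800,600),interpolation=cv2.INTER_CUBIC))
a=manip.camera("top"); cv2.imwrite("pics/t2.png",cv2.resize(a[205:285,252:359],(800,600),interpolation=cv2.INTER_CUBIC))
E
```

```text
clk 2.77 jig tcp [ -1.2 139.5  90.5] shift [ 1.3 -5.5 69.5] turn [ 0.   0.1 -0.1] F [0.1 0.6 0.5] tq [0.06 0.02 0.  ] w 33.9
```

View pics/s2.png

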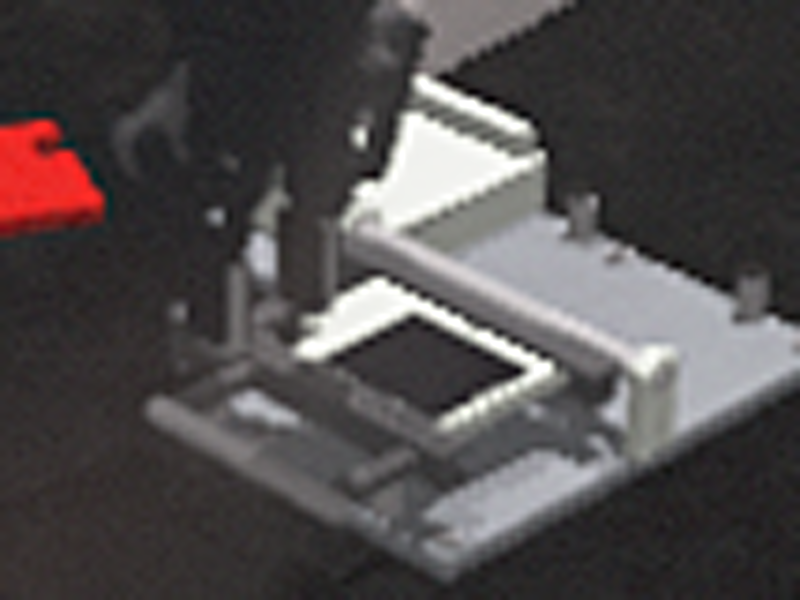

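View pics/t2.png

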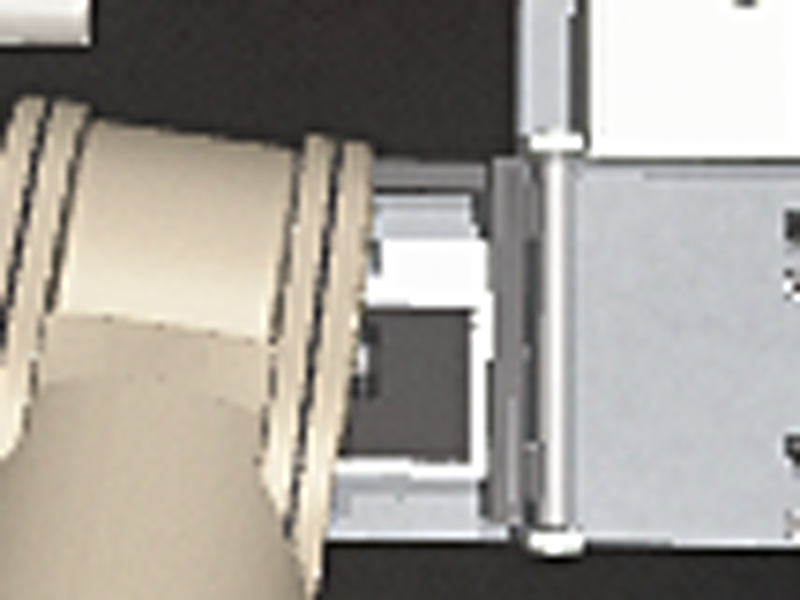

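>>> step_arm:
  motion:
    - [1, -5, 5, 0, 0, 0]
    - [0, 0, 10, 0, 0, 0]
    - [0, 0, 0, 0, 0, 0]

```text
clock: 3.25
position: [0.4649, -0.1419, 0.077]
ee_rot: [1.0, -0.011, 0.001, 0.001]
ft_force: [-0.6, -0.1, -0.4]
grip_width: 0.401
```

```bash
python3 go.py 0 145 21
```

```text
clk 3.25 jig tcp [  1.4 145.3  77. ] shift [-1.5  0.2 56. ] turn [ 0.1 -0.1 -0. ] F [-0.6 -0.1 -0.4] tq [ 0.05  0.02 -0.01] w 34.3
```

>>> step_arm:
  motion:
    - [0, 0, 12, 0, 0, 0]
    - [0, 0, 14, 0, 0, 0]
    - [0, 0, 14, 0, 0, 0]
    - [0, 0, 12, 0, 0, 0]
    - [0, 0, 3, 0, 0, 0]
    - [0, 0, 0, 0, 0, 0]

```text
clock: 4.0
position: [0.4644, -0.1418, 0.0172]
ee_rot: [1.0, -0.011, 0.0, 0.0]
ft_force: [-0.2, 0.8, 0.2]
grip_width: 0.399
```

```bash
python3 go.py 0 145 21; python3 - <<'E'
from h import *
a=manip.camera("scene"); cv2.imwrite("pics/s3.png",cv2.resize(a[180:260,260:367],(800,600),interpolation=cv2.INTER_CUBIC))
E
```

```text
clk 4.0 jig tcp [  0.9 145.4  17.2] shift [-0.9  0.4 -3.8] turn [ 0.1 -0.  -0. ] F [-0.2  0.8  0.2] tq [ 0.07 -0.01  0.01] w 34.1
```

View pics/s3.png

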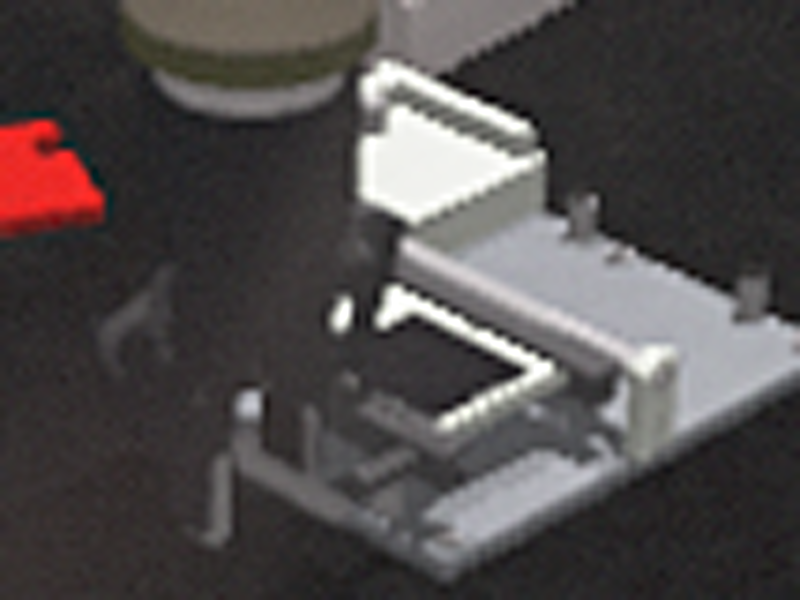

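The fingers straddle the bar. Closing now.

>>> step_arm:
  motion:
    - [0, 0, -3, 0, 0, 0]
    - [0, 0, 0, 0, 0, 0]
    - [0, 0, 0, 0, 0, 0]
    - [0, 0, 0, 0, 0, 0]
    - [0, 0, 0, 0, 0, 0]
  jaw: 0
  force: 60

```text
clock: 4.68
position: [0.4649, -0.1425, 0.0215]
ee_rot: [1.0, -0.011, 0.001, 0.001]
ft_force: [-0.3, -0.2, -1.4]
grip_width: 0.091
```

```bash
python3 go.py 0 145 21
```

```text
clk 4.67 jig tcp [  1.4 144.8  21.5] shift [-1.4 -0.2  0.5] turn [ 0.1 -0.1 -0.1] F [-0.3 -0.2 -1.4] tq [-0.11  0.04 -0.06] w 7.7
```

>>> step_arm:
  motion:
    - [0, 0, -2.5, 0, 0, 0]
    - [0, 0.2, -5, 0, 0, 0]
    - [0, 0.6, -7.5, 0, 0, 0]
    - [0, 1.4, -10, 0, 0, 0]
    - [0, 2.1, -10, 0, 0, 0]
    - [0, 2.8, -10, 0, 0, 0]

```text
clock: 5.42
position: [0.4647, -0.1498, 0.0689]
ee_rot: [1.0, -0.011, 0.001, 0.001]
ft_force: [2.3, -3.5, -8.4]
grip_width: 0.09
```

```bash
cat > arc.py <<'E'
import sys
from go import *
o=manip.get_obs(); q=o["position"]-[p[0],p[1],0]; c,s=np.cos(p[2]),np.sin(p[2])
y=(-s*q[0]+c*q[1])*1000; z=o["position"][2]*1000-21
th=np.degrees(np.arctan2(z,y)); print("theta",round(th,1),"r",round(np.hypot(y,z),1)); delta([0,y,z])
st=float(sys.argv[1]); n=int(sys.argv[2]); e=180
a=np.minimum(th+st*np.arange(n+1),e); Y=146*np.cos(np.radians(a));Z=146*np.sin(np.radians(a)); 
for i in range(n): print(round(a[i+1],1),np.round([-(Y[i+1]-Y[i]),-(Z[i+1]-Z[i])],1).tolist())
E
python3 arc.py 4 20
```

```text
theta 19.2 r 145.5
clk 5.42 jig tcp [  1.3 137.4  68.9] shift [-1.4 -0.  21. ] turn [ 0.1 -0.1 -0.1] F [ 2.3 -3.5 -8.4] tq [-0.35 -0.67 -0.02] w 7.7
23.2 [3.7, -9.5]
27.2 [4.3, -9.2]
31.2 [5.0, -8.9]
35.2 [5.6, -8.5]
39.2 [6.2, -8.1]
43.2 [6.7, -7.7]
47.2 [7.2, -7.2]
51.2 [7.7, -6.7]
55.2 [8.2, -6.1]
59.2 [8.6, -5.5]
63.2 [8.9, -4.9]
67.2 [9.3, -4.3]
71.2 [9.5, -3.6]
75.2 [9.8, -2.9]
79.2 [9.9, -2.3]
83.2 [10.1, -1.6]
87.2 [10.2, -0.9]
91.2 [10.2, -0.1]
95.2 [10.2, 0.6]
99.2 [10.1, 1.3]
```

Tracking well, with a force of about 9 N. Continuing.

>>> step_arm:
  motion:
    - [0, 3.7, -9.5, 0, 0, 0]
    - [0, 4.3, -9.2, 0, 0, 0]
    - [0, 5, -8.9, 0, 0, 0]
    - [0, 5.6, -8.5, 0, 0, 0]
    - [0, 6.2, -8.1, 0, 0, 0]
    - [0, 6.7, -7.7, 0, 0, 0]
    - [0, 7.2, -7.2, 0, 0, 0]
    - [0, 7.7, -6.7, 0, 0, 0]

```text
clock: 6.42
position: [0.4633, -0.1969, 0.1392]
ee_rot: [1.0, -0.01, 0.001, -0.001]
ft_force: [2.3, 3.3, -6.7]
grip_width: 0.09
```

```bash
python3 arc.py 4 12
```

```text
theta 52.6 r 148.8
clk 6.42 jig tcp [  0.9  90.4 139.2] shift [-0.9  0.  21. ] turn [-0.1 -0.1  0. ] F [ 2.3  3.3 -6.7] tq [ 0.89 -0.57 -0.1 ] w 7.7
56.6 [8.3, -5.9]
60.6 [8.7, -5.3]
64.6 [9.0, -4.7]
68.6 [9.4, -4.0]
72.6 [9.6, -3.4]
76.6 [9.8, -2.7]
80.6 [10.0, -2.0]
84.6 [10.1, -1.3]
88.6 [10.2, -0.6]
92.6 [10.2, 0.1]
96.6 [10.2, 0.8]
100.6 [10.1, 1.5]
```

>>> step_arm:
  motion:
    - [0, 8.6, -5.4, 0, 0, 0]
    - [0, 9, -4.9, 0, 0, 0]
    - [0, 9.2, -4.3, 0, 0, 0]
    - [0, 9.5, -3.7, 0, 0, 0]
    - [0, 9.7, -3.1, 0, 0, 0]
    - [0, 9.8, -2.4, 0, 0, 0]
    - [0, 10, -1.7, 0, 0, 0]
    - [0, 10.1, -1, 0, 0, 0]

```text
clock: 7.42
position: [0.4612, -0.2691, 0.1725]
ee_rot: [1.0, -0.007, -0.001, -0.006]
ft_force: [-1.3, 6.1, 0.2]
grip_width: 0.091
```

```bash
python3 arc.py 4 12
```

```text
theta 83.2 r 152.5
clk 7.42 jig tcp [  0.3  18.1 172.5] shift [-0.3  0.2 21. ] turn [-0.7  0.2  0.4] F [-1.3  6.1  0.2] tq [ 1.79  0.09 -0.19] w 7.8
87.2 [10.2, -0.9]
91.2 [10.2, -0.1]
95.2 [10.2, 0.6]
99.2 [10.1, 1.3]
103.2 [10.0, 2.0]
107.2 [9.8, 2.7]
111.2 [9.6, 3.4]
115.2 [9.4, 4.0]
119.2 [9.1, 4.7]
123.2 [8.7, 5.3]
127.2 [8.3, 5.9]
131.2 [7.9, 6.4]
```

```bash
python3 - <<'E'
from h import *
a=manip.camera("scene"); cv2.imwrite("pics/s4.png",cv2.resize(a[130:250,240:400],(800,600),interpolation=cv2.INTER_CUBIC))
E
```

```text
(no output)
```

View pics/s4.png

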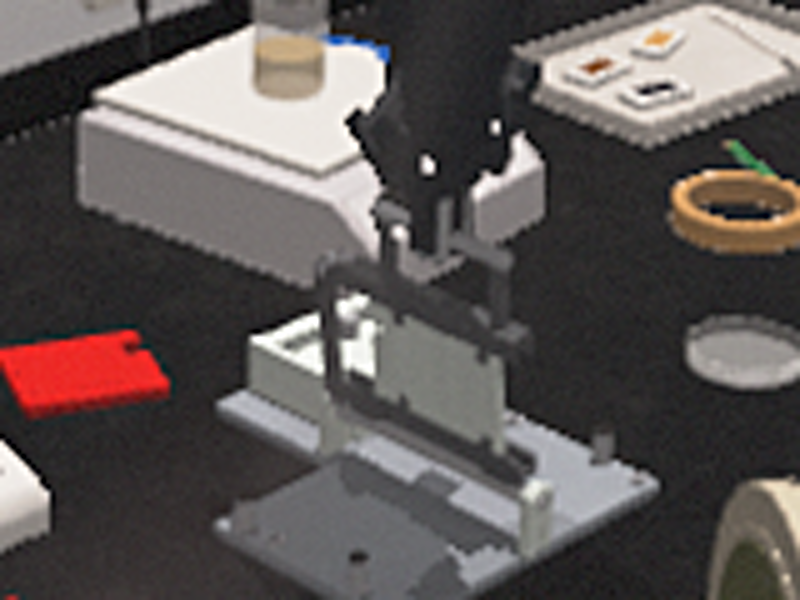

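Frame upright, bar nearer the fingertips by a few mm. I'll add a slight downward bias.

>>> step_arm:
  motion:
    - [0, 10, 0.2, 0, 0, 0]
    - [0, 10.2, 1, 0, 0, 0]
    - [0, 10.2, 1.5, 0, 0, 0]
    - [0, 10.1, 2.1, 0, 0, 0]
    - [0, 10, 2.8, 0, 0, 0]
    - [0, 9.8, 3.4, 0, 0, 0]

```text
clock: 8.22
position: [0.4595, -0.3328, 0.1676]
ee_rot: [1.0, -0.008, -0.001, -0.005]
ft_force: [-1.2, 3.4, 4.0]
grip_width: 0.088
```

```bash
python3 arc.py 4 12
```

```text
theta 107.3 r 153.5
clk 8.22 jig tcp [ -0.  -45.6 167.6] shift [ 0.1  0.2 21. ] turn [-0.6  0.1  0.3] F [-1.2  3.4  4. ] tq [ 1.26  0.16 -0.16] w 7.5
111.3 [9.6, 3.4]
115.3 [9.4, 4.0]
119.3 [9.1, 4.7]
123.3 [8.7, 5.3]
127.3 [8.3, 5.9]
131.3 [7.9, 6.4]
135.3 [7.4, 7.0]
139.3 [6.9, 7.5]
143.3 [6.4, 7.9]
147.3 [5.8, 8.4]
151.3 [5.2, 8.8]
155.3 [4.6, 9.1]
```

>>> step_arm:
  motion:
    - [0, 9.3, 5.5, 0, 0, 0]
    - [0, 9.1, 6, 0, 0, 0]
    - [0, 8.8, 6.5, 0, 0, 0]
    - [0, 8.5, 7, 0, 0, 0]
    - [0, 8, 7.5, 0, 0, 0]
  force: 70

```text
clock: 8.85
position: [0.4582, -0.3822, 0.1386]
ee_rot: [1.0, -0.009, 0.0, -0.002]
ft_force: [4.3, 6.0, -3.0]
grip_width: 0.085
```

```bash
python3 arc.py 4 12
```

```text
theta 128.9 r 151.2
clk 8.85 jig tcp [ -0.3 -95.  138.6] shift [ 0.3  0.1 21. ] turn [-0.2 -0.   0.2] F [ 4.3  6.  -3. ] tq [ 1.31 -0.83 -0.3 ] w 7.2
132.9 [7.7, 6.7]
136.9 [7.2, 7.2]
140.9 [6.7, 7.7]
144.9 [6.1, 8.1]
148.9 [5.6, 8.5]
152.9 [5.0, 8.9]
156.9 [4.3, 9.2]
160.9 [3.7, 9.5]
164.9 [3.0, 9.7]
168.9 [2.3, 9.9]
172.9 [1.6, 10.1]
176.9 [0.9, 10.2]
```

>>> step_arm:
  motion:
    - [0, 7.5, 7.6, 0, 0, 0]
    - [0, 7, 8, 0, 0, 0]
    - [0, 6.5, 8.5, 0, 0, 0]
    - [0, 6, 8.8, 0, 0, 0]
    - [0, 5.4, 9, 0, 0, 0]

```text
clock: 9.48
position: [0.4569, -0.4176, 0.0943]
ee_rot: [1.0, -0.009, -0.0, -0.001]
ft_force: [-0.3, 3.2, 2.9]
grip_width: 0.088
```

```bash
python3 arc.py 3.5 12
```

```text
theta 150.7 r 149.6
clk 9.47 jig tcp [  -0.9 -130.4   94.3] shift [ 0.9  0.1 21. ] turn [-0.2  0.   0.1] F [-0.3  3.2  2.9] tq [ 0.65  0.14 -0.16] w 7.5
154.2 [4.1, 7.9]
157.7 [3.6, 8.1]
161.2 [3.1, 8.3]
164.7 [2.6, 8.5]
168.2 [2.1, 8.7]
171.7 [1.6, 8.8]
175.2 [1.0, 8.9]
178.7 [0.5, 8.9]
180.0 [0.0, 3.4]
180.0 [-0.0, -0.0]
180.0 [-0.0, -0.0]
180.0 [-0.0, -0.0]
```

>>> step_arm:
  motion:
    - [0, 4, 8, 0, 0, 0]
    - [0, 3.5, 8, 0, 0, 0]
    - [0, 3, 8.3, 0, 0, 0]
    - [0, 2.5, 8.3, 0, 0, 0]
    - [0, 2, 8, 0, 0, 0]
    - [0, 1.5, 7, 0, 0, 0]

```text
clock: 10.22
position: [0.4564, -0.4336, 0.0424]
ee_rot: [1.0, -0.009, -0.001, -0.003]
ft_force: [-0.8, 4.9, 3.7]
grip_width: 0.085
```

```bash
python3 arc.py 3.5 5
```

```text
theta 171.7 r 148.0
clk 10.22 jig tcp [  -1.1 -146.5   42.4] shift [ 1.1  0.1 21. ] turn [-0.3  0.1  0.2] F [-0.8  4.9  3.7] tq [ 1.53  0.17 -0.17] w 7.3
175.2 [1.0, 8.9]
178.7 [0.5, 8.9]
180.0 [0.0, 3.4]
180.0 [-0.0, -0.0]
180.0 [-0.0, -0.0]
```

>>> step_arm:
  motion:
    - [0, 0.8, 6, 0, 0, 0]
    - [0, 0.5, 5, 0, 0, 0]
    - [0, 0, 4, 0, 0, 0]
    - [0, 0, 3, 0, 0, 0]

```text
clock: 10.72
position: [0.4568, -0.4345, 0.0279]
ee_rot: [1.0, -0.009, -0.001, -0.003]
ft_force: [-16.8, 17.1, 43.4]
grip_width: 0.085
```

```bash
python3 arc.py 3.5 2;  python3 - <<'E'
from h import *
a=manip.camera("scene"); cv2.imwrite("pics/s5.png",cv2.resize(a[150:270,240:400],(800,600),interpolation=cv2.INTER_CUBIC))
E
```

```text
theta 177.3 r 147.5
clk 10.72 jig tcp [  -0.6 -147.4   27.9] shift [ 0.7  0.1 21. ] turn [-0.3  0.1  0.2] F [-16.8  17.1  43.4] tq [3.78 3.43 0.01] w 7.2
180.0 [0.2, 6.9]
180.0 [-0.0, -0.0]
```

View pics/s5.png

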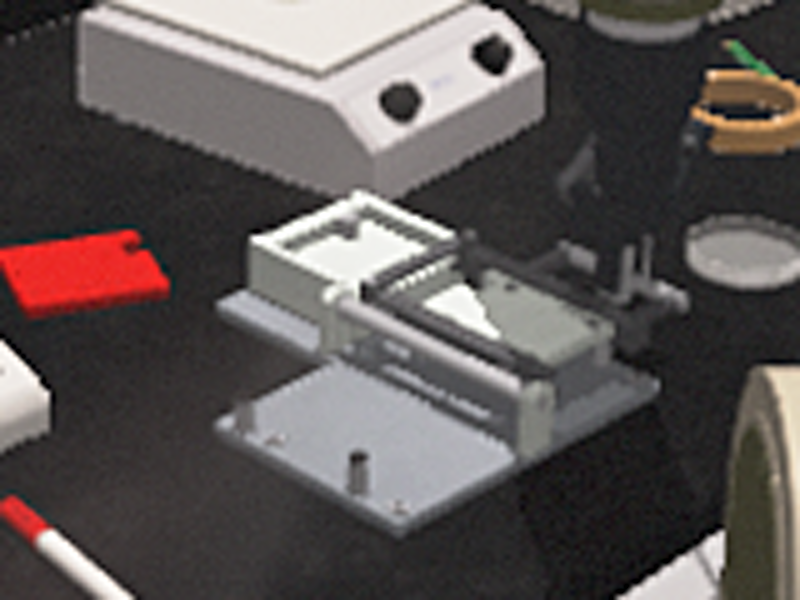

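The frame has reached its stop, with the wrist force rising. I release and lift clear.

>>> step_arm:
  motion:
    - [0, 0, -1.5, 0, 0, 0]
    - [0, 0, 0, 0, 0, 0]
    - [0, 0, 0, 0, 0, 0]
    - [0, 0, 0, 0, 0, 0]
  jaw: 30

```text
clock: 11.28
position: [0.4564, -0.437, 0.0297]
ee_rot: [1.0, -0.009, -0.0, -0.0]
ft_force: [-0.8, -0.8, 0.3]
grip_width: 0.351
```

```bash
python3 arc.py 3.5 1
```

```text
theta 176.7 r 150.1
clk 11.28 jig tcp [  -1.  -149.8   29.7] shift [ 1.  0. 21.] turn [-0.   0.1  0.2] F [-0.8 -0.8  0.3] tq [ 0.   -0.03 -0.  ] w 30.0
180.0 [0.2, 8.4]
```

>>> step_arm:
  motion:
    - [0, 0, -10, 0, 0, 0]
    - [0, 0, -20, 0, 0, 0]
    - [0, 0, -25, 0, 0, 0]
    - [0, 0, -20, 0, 0, 0]
    - [-12, -12, -5, 0, 0, 0]
    - [-20, -20, 0, 0, 0, 0]
    - [-20, -22, 0, 0, 0, 0]
    - [-20, -22, 0, 0, 0, 0]
    - [-12, -12, 0, 0, 0, 0]
    - [0, 0, 0, 0, 0, 0]

```text
clock: 12.52
position: [0.3748, -0.3474, 0.1255]
ee_rot: [1.0, -0.009, 0.005, 0.004]
ft_force: [0.2, 0.1, 0.2]
grip_width: 0.352
```

```bash
python3 go.py -88 -57.5 30;  python3 - <<'E'
from h import *
for n,s in(("scene",np.s_[180:260,270:377]),("top",np.s_[185:275,300:420])):
    a=manip.camera(n); cv2.imwrite(f"pics/{n}6.png",cv2.resize(a[s],(800,600),interpolation=cv2.INTER_CUBIC))
E
```

```text
clk 12.53 jig tcp [-84.4 -62.  125.5] shift [-4.4 -5.3 95.4] turn [ 0.5 -0.5  0.2] F [0.2 0.1 0.2] tq [ 0.04 -0.01  0.01] w 30.0
```

View pics/scene6.png

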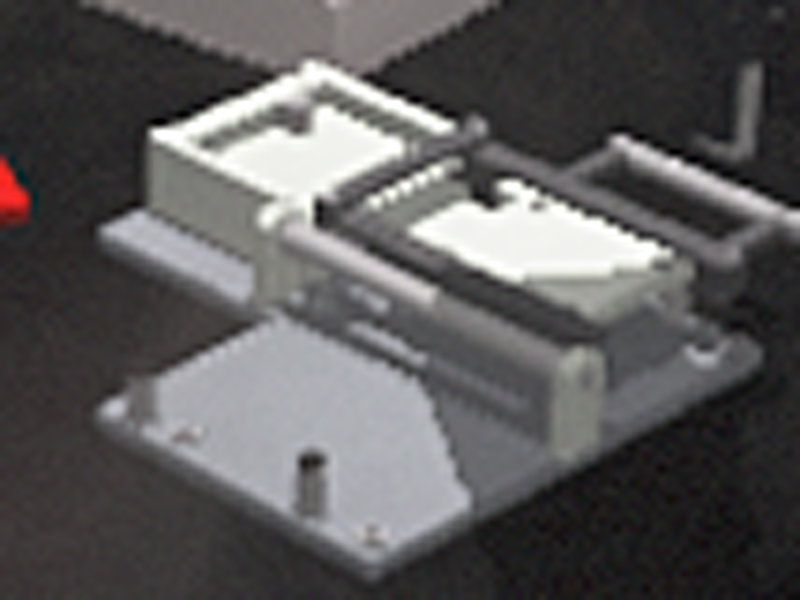

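View pics/top6.png

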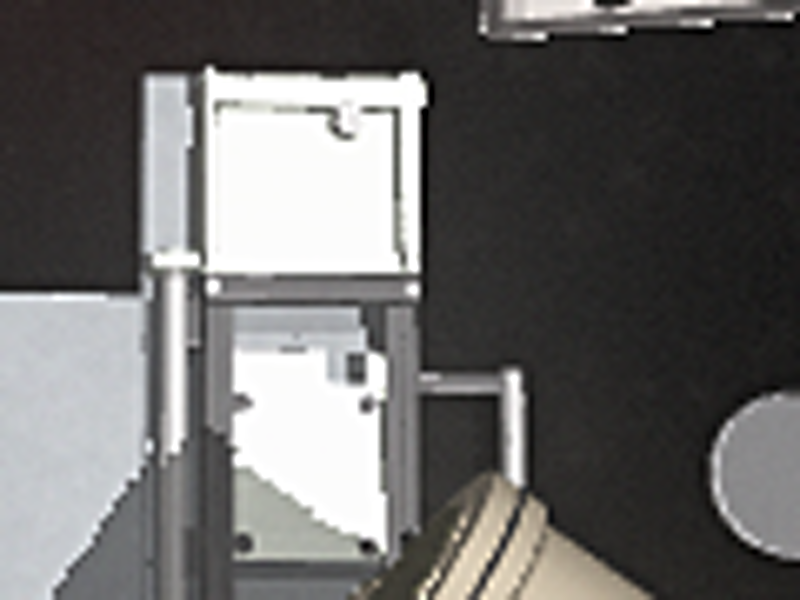

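```bash
python3 - <<'E'
from h import *
p=np.array([.4605,-.2872,-.021]);c,s=np.cos(p[2]),np.sin(p[2])
def j(uv,z):
    q=unproj("top",uv,z)-[p[0],p[1],0]; return np.round([c*q[0]+s*q[1],-s*q[0]+c*q[1]],4)*1000
k=800/120
for nm,uv,z in [("near edge",(310,558),.043),("notch edge",(290,347),.043),("lipL",(232,440),.048),("lipR",(387,440),.048),("key",(345,135),.046),("endwall",(290,106),.046),("guideL",(212,190),.046),("guideR",(400,190),.046),("bar",(514,420),.045)]:
    print(nm,j((300+uv[0]/k,185+uv[1]/k),z))
E
```

```text
near edge [-37.4 -61.3]
notch edge [ 53.2 -53.6]
lipL [ 12.4 -27.6]
lipR [ 13.1 -94.1]
key [146.  -78.1]
endwall [158.6 -54.2]
guideL [121.1 -19.9]
guideR [ 122.  -101.7]
bar [  22.5 -149.4]
```

>>> step_arm:
  motion:
    - [4, -2, 15, -0.5, 0.5, 0]
    - [4, 0, 20, 0, 0, 0]
    - [0, 0, 20, 0, 0, 0]
    - [0, 0, 15, 0, 0, 0]
    - [0, 0, 10, 0, 0, 0]
    - [0, 0, 0, 0, 0, 0]
  jaw: 0
  force: 40

```text
clock: 13.38
position: [0.3891, -0.3513, 0.0449]
ee_rot: [1.0, -0.009, 0.011, 0.01]
ft_force: [-0.7, -0.1, -0.7]
grip_width: 0.002
```

```bash
python3 go.py -70 -60 28
```

```text
clk 13.38 jig tcp [-70.  -65.6  44.9] shift [-0.3 -5.9 16.7] turn [ 1.2 -1.3  0.1] F [-0.7 -0.1 -0.7] tq [ 0.05  0.03 -0.01] w 0.2
```

>>> step_arm:
  motion:
    - [0, -4, 5, 1.2, -1.3, 0]
    - [0, -1, 8, 0, 0, 0]
    - [0, 0, 3, 0, 0, 0]
    - [0, 0, 0, 0, 0, 0]

```text
clock: 13.88
position: [0.3901, -0.3466, 0.0289]
ee_rot: [1.0, -0.009, -0.0, -0.001]
ft_force: [0.3, 1.5, 0.2]
grip_width: 0.004
```

```bash
python3 go.py -48 -60 28
```

```text
clk 13.88 jig tcp [-69.1 -60.9  28.9] shift [21.1 -0.8  0.9] turn [-0.1  0.   0.1] F [0.3 1.5 0.2] tq [0.01 0.05 0.  ] w 0.4
```

Advancing to contact and starting the push.

>>> step_arm:
  motion:
    - [6, 0, 0, 0, 0, 0]
    - [6, 0, 0, 0, 0, 0]
    - [6, 0, 0, 0, 0, 0]
    - [6, 0, 0, 0, 0, 0]
    - [6, 0, 0, 0, 0, 0]
    - [6, 0, 0, 0, 0, 0]
    - [6, 0, 0, 0, 0, 0]

```text
clock: 14.75
position: [0.4344, -0.3481, 0.0295]
ee_rot: [1.0, -0.01, -0.001, -0.0]
ft_force: [-2.4, -0.3, 2.2]
grip_width: -0.0
```

```bash
python3 go.py 59 -60 28
```

```text
clk 14.75 jig tcp [-24.9 -61.5  29.5] shift [83.9 -1.3  1.4] turn [-0.   0.1  0.1] F [-2.4 -0.3  2.2] tq [-0.03  0.43  0.01] w -0.0
```

>>> step_arm:
  motion:
    - [7, -0.5, 0.2, 0, 0, 0]
    - [7, -0.3, 0.2, 0, 0, 0]
    - [7, 0, 0.2, 0, 0, 0]
    - [7, 0, 0.2, 0, 0, 0]
    - [7, 0, 0, 0, 0, 0]
    - [7, 0, 0, 0, 0, 0]
    - [6, 0, 0, 0, 0, 0]
    - [5, 0, 0, 0, 0, 0]

```text
clock: 15.75
position: [0.4905, -0.3493, 0.0285]
ee_rot: [1.0, -0.01, -0.001, 0.0]
ft_force: [-2.7, -1.4, 2.0]
grip_width: -0.0
```

```bash
python3 go.py 59 -60 28; python3 - <<'E'
from h import *
for n,s in(("scene",np.s_[180:260,270:377]),("top",np.s_[185:275,300:420])):
    a=manip.camera(n); cv2.imwrite(f"pics/{n}7.png",cv2.resize(a[s],(800,600),interpolation=cv2.INTER_CUBIC))
E
```

```text
clk 15.75 jig tcp [ 31.3 -61.4  28.5] shift [27.7 -1.4  0.5] turn [0.  0.1 0. ] F [-2.7 -1.4  2. ] tq [-0.33  0.73 -0.04] w -0.0
```

View pics/scene7.png

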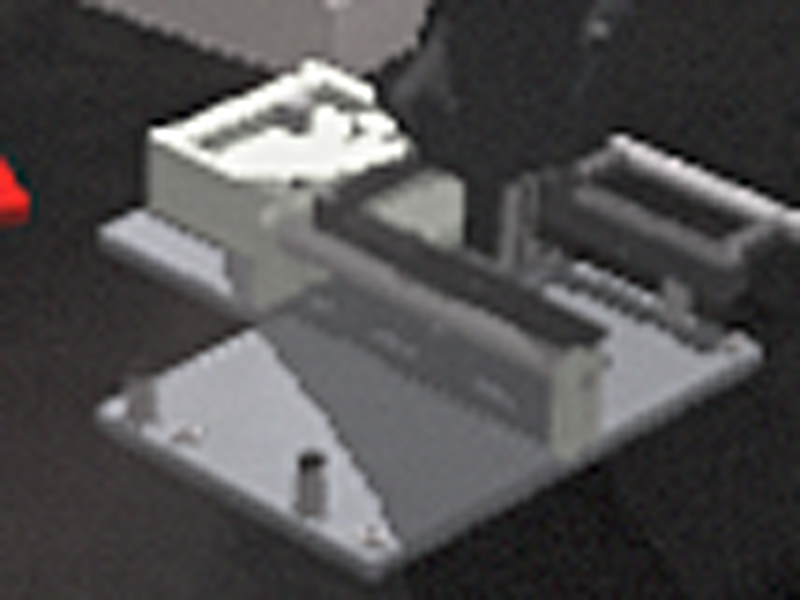

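View pics/top7.png

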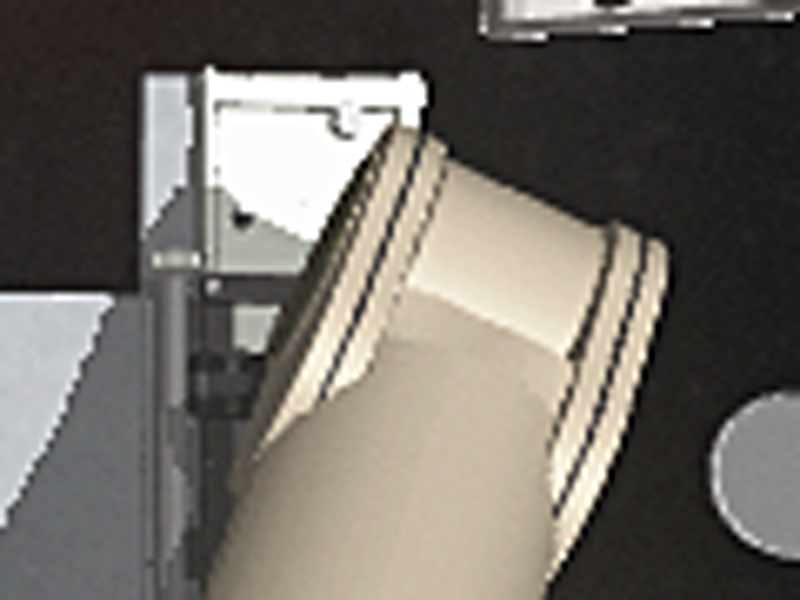

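The plate is entering the nest. I push on in smaller steps and watch the force.

>>> step_arm:
  motion:
    - [4, 0, 0, 0, 0, 0]
    - [4, 0, 0, 0, 0, 0]
    - [4, 0, 0, 0, 0, 0]
    - [3, 0, 0, 0, 0, 0]

```text
clock: 16.35
position: [0.5068, -0.3488, 0.0281]
ee_rot: [1.0, -0.01, -0.001, -0.0]
ft_force: [-1.3, -0.6, -0.3]
grip_width: -0.002
```

```bash
python3 go.py 59 -60 28
```

```text
clk 16.35 jig tcp [ 47.6 -60.6  28.1] shift [11.4 -0.6  0.1] turn [-0.   0.1  0.1] F [-1.3 -0.6 -0.3] tq [-0.2   0.29  0.04] w -0.1
```

>>> step_arm:
  motion:
    - [2, 0, 0, 0, 0, 0]
    - [2, 0, 0, 0, 0, 0]
    - [2, 0, 0, 0, 0, 0]

```text
clock: 16.73
position: [0.5132, -0.3488, 0.028]
ee_rot: [1.0, -0.01, -0.001, -0.0]
ft_force: [-0.7, -0.8, -0.3]
grip_width: 0.002
```

```bash
python3 go.py 59 -60 28
```

```text
clk 16.73 jig tcp [ 54.  -60.5  28. ] shift [ 5.  -0.5 -0. ] turn [-0.   0.1  0.1] F [-0.7 -0.8 -0.3] tq [-0.18  0.2  -0.03] w 0.1
```

>>> step_arm:
  motion:
    - [1.5, 0, 0, 0, 0, 0]
    - [1.5, 0, 0, 0, 0, 0]
    - [0, 0, 0, 0, 0, 0]

```text
clock: 17.1
position: [0.5168, -0.3486, 0.028]
ee_rot: [1.0, -0.01, -0.001, -0.0]
ft_force: [-0.9, 0.6, 0.3]
grip_width: -0.002
```

```bash
python3 go.py 59 -60 28
```

```text
clk 17.1 jig tcp [ 57.5 -60.2  28. ] shift [ 1.5 -0.2  0. ] turn [-0.   0.1  0.1] F [-0.9  0.6  0.3] tq [-0.1   0.15  0.01] w -0.1
```

>>> step_arm:
  motion:
    - [1, 0, 0, 0, 0, 0]
    - [0, 0, 0, 0, 0, 0]

```text
clock: 17.35
position: [0.5179, -0.3485, 0.0281]
ee_rot: [1.0, -0.01, -0.0, -0.0]
ft_force: [0.1, -0.2, 0.3]
grip_width: -0.002
```

```bash
python3 go.py 59 -60 28; python3 - <<'E'
from h import *
for n,s in(("scene",np.s_[180:260,270:377]),("top",np.s_[185:275,300:420])):
    a=manip.camera(n); cv2.imwrite(f"pics/{n}8.png",cv2.resize(a[s],(800,600),interpolation=cv2.INTER_CUBIC))
E
```

```text
clk 17.35 jig tcp [ 58.7 -60.1  28.1] shift [ 0.3 -0.1  0.1] turn [-0.   0.   0.1] F [ 0.1 -0.2  0.3] tq [-0.03  0.11  0.03] w -0.1
```

View pics/top8.png

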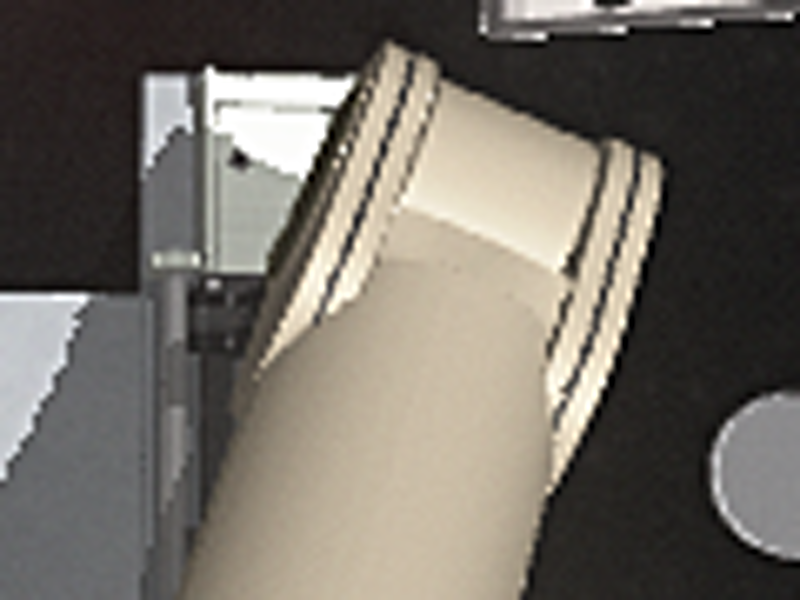

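View pics/scene8.png

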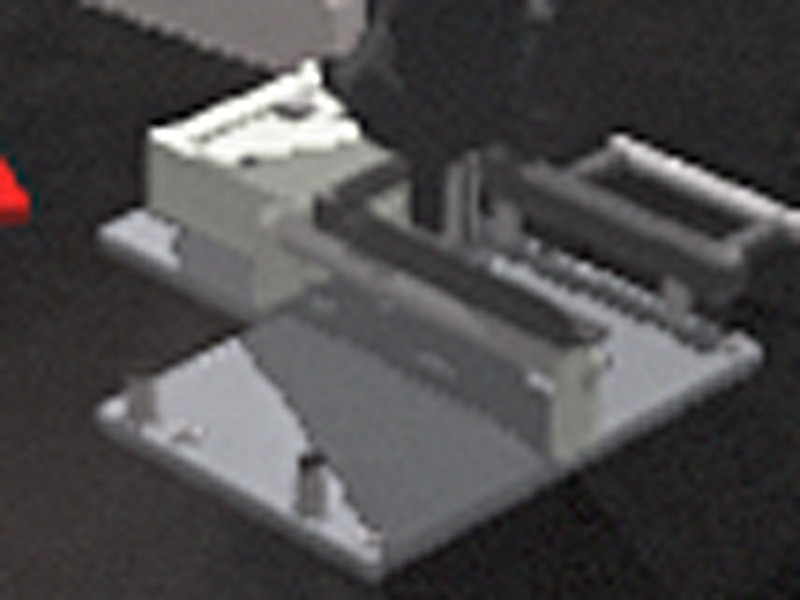

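>>> step_arm:
  motion:
    - [1, 0, 0, 0, 0, 0]
    - [0, 0, 0, 0, 0, 0]

```text
clock: 17.7
position: [0.5188, -0.3485, 0.028]
ee_rot: [1.0, -0.01, -0.001, -0.0]
ft_force: [-1.0, -0.1, 0.5]
grip_width: -0.002
```

```bash
python3 go.py 59 -60 28
```

```text
clk 17.7 jig tcp [ 59.5 -60.   28. ] shift [-0.5 -0.   0. ] turn [-0.   0.1  0.1] F [-1.  -0.1  0.5] tq [-0.05  0.22  0.04] w -0.2
```

>>> step_arm:
  motion:
    - [1, 0, 0, 0, 0, 0]
    - [0, 0, 0, 0, 0, 0]

```text
clock: 17.95
position: [0.5187, -0.3485, 0.0279]
ee_rot: [1.0, -0.01, -0.002, -0.001]
ft_force: [-1.2, -0.1, 1.2]
grip_width: 0.001
```

```bash
python3 go.py 59 -60 28
```

```text
clk 17.95 jig tcp [ 59.5 -60.1  27.9] shift [-0.5 -0.1 -0.1] turn [-0.1  0.2  0.1] F [-1.2 -0.1  1.2] tq [ 0.01  0.25 -0.03] w 0.1
```

>>> step_arm:
  motion:
    - [2, 0, 0, 0, 0, 0]

```text
clock: 18.08
position: [0.5189, -0.3486, 0.0277]
ee_rot: [1.0, -0.01, -0.003, -0.001]
ft_force: [-14.1, 3.0, 9.4]
grip_width: -0.001
```

```bash
python3 go.py 59 -60 28
```

```text
clk 18.07 jig tcp [ 59.7 -60.1  27.7] shift [-0.7 -0.1 -0.3] turn [-0.1  0.4  0. ] F [-14.1   3.    9.4] tq [ 0.66  3.01 -0.01] w -0.1
```

A firm stop with 14 N. I back off, lift out and check whether the plate is home.

>>> step_arm:
  motion:
    - [-5, 0, 0, 0, 0, 0]
    - [-8, 0, -5, 0, 0, 0]
    - [-5, 0, -20, 0, 0, 0]
    - [-5, 0, -30, 0, 0, 0]
    - [-10, 0, -30, 0, 0, 0]
    - [-30, 0, -20, 0, 0, 0]
    - [-35, 0, 0, 0, 0, 0]
    - [-35, 0, 0, 0, 0, 0]
    - [-25, 0, 0, 0, 0, 0]
    - [0, 0, 0, 0, 0, 0]

```text
clock: 19.32
position: [0.36, -0.3467, 0.1492]
ee_rot: [1.0, -0.009, 0.004, 0.004]
ft_force: [-0.0, 0.3, -0.1]
grip_width: -0.004
```

```bash
python3 go.py 59 -60 28; python3 - <<'E'
from h import *
for n,s in(("scene",np.s_[180:240,280:360]),("top",np.s_[190:250,315:395])):
    a=manip.camera(n); cv2.imwrite(f"pics/{n}9f.png",a); cv2.imwrite(f"pics/{n}9.png",cv2.resize(a[s],(800,600),interpolation=cv2.INTER_CUBIC))
E
```

```text
clk 19.32 jig tcp [-99.2 -61.6 149.2] shift [157.2  -2.1 122.5] turn [ 0.4 -0.5  0.1] F [-0.   0.3 -0.1] tq [ 0.03 -0.01 -0.01] w -0.4
```

View pics/top9.png

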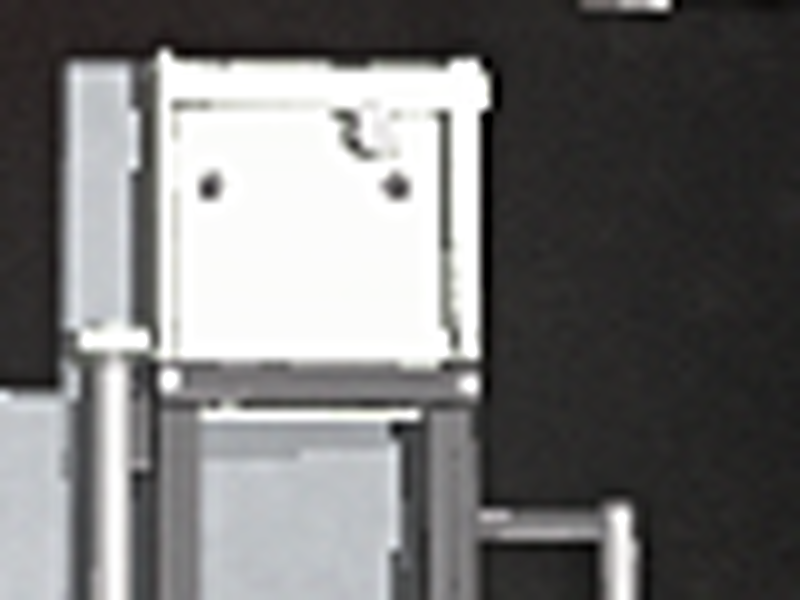

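View pics/scene9.png

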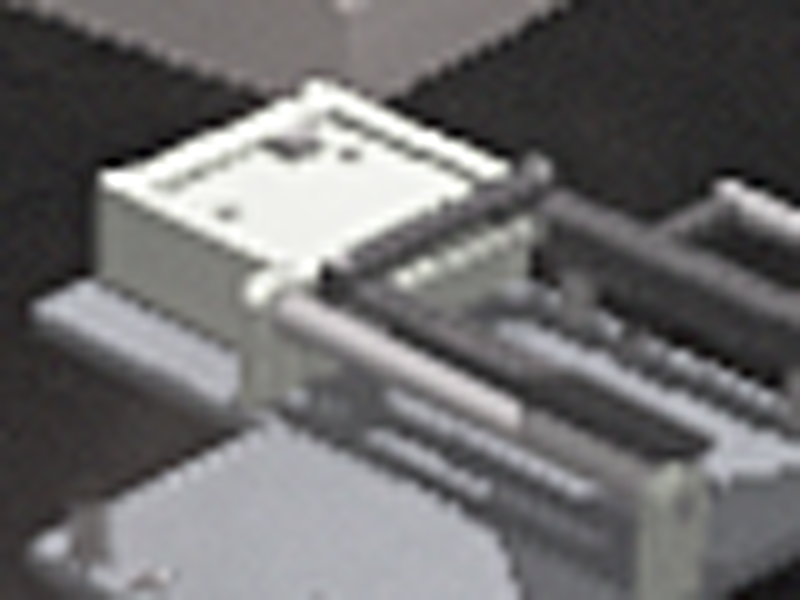

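```bash
python3 - <<'E'
from h import *
p=np.array([.4605,-.2872,-.021]);c,s=np.cos(p[2]),np.sin(p[2])
def j(uv,z):
    q=unproj("top",uv,z)-[p[0],p[1],0]; return np.round([c*q[0]+s*q[1],-s*q[0]+c*q[1]],4)*1000
a=cv2.imread("pics/top9f.png"); g=a[:,:,1]
for u in (338,345,352): print(u,[(v,int(g[v,u])) for v in range(226,236)], [(v,int(g[v,u])) for v in range(194,206)])
k=10
for nm,uv,z in [("plate near",(310,418),.042),("crossbar near",(310,403),.054),("hole",(210,186),.042),("hole2",(397,186),.042),("wall top",(300,104),.046),("key nose",(370,157),.046),("wall outer",(300,62),.046),("deck-gd near",(300,362),.054)]:
    print(nm,j((315+uv[0]/k-.5,190+uv[1]/k-.5),z))
k=800/120
for nm,uv in [("near",(310,558)),("hole n",(242,543)),("hole f",(240,402)),("hole f2",(367,405)),("notch e",(280,347))]: print("before",nm,j((300+uv[0]/k-.5,185+uv[1]/k-.5),.042))
E
```

```text
338 [(226, 149), (227, 115), (228, 121), (229, 137), (230, 153), (231, 255), (232, 163), (233, 167), (234, 169), (235, 166)] [(194, 30), (195, 30), (196, 219), (197, 255), (198, 255), (199, 255), (200, 218), (201, 255), (202, 253), (203, 252), (204, 252), (205, 252)]
345 [(226, 159), (227, 109), (228, 124), (229, 124), (230, 78), (231, 255), (232, 158), (233, 163), (234, 166), (235, 201)] [(194, 35), (195, 33), (196, 209), (197, 255), (198, 255), (199, 254), (200, 234), (201, 254), (202, 252), (203, 252), (204, 252), (205, 252)]
352 [(226, 153), (227, 106), (228, 125), (229, 123), (230, 58), (231, 255), (232, 166), (233, 167), (234, 166), (235, 202)] [(194, 37), (195, 33), (196, 161), (197, 255), (198, 255), (199, 254), (200, 226), (201, 243), (202, 235), (203, 237), (204, 240), (205, 168)]
plate near [ 70.  -59.7]
crossbar near [ 73.1 -58. ]
hole [137.7 -31.2]
hole2 [138.3 -85.7]
wall top [161.6 -57.1]
key nose [146.2 -77.3]
wall outer [174.1 -57.2]
deck-gd near [ 84.9 -55.2]
before near [-36. -60.]
before hole n [-30.  -30.9]
before hole f [ 30.6 -30.4]
before hole f2 [ 29.9 -85.3]
before notch e [ 54.7 -48. ]
```

```bash
python3 - <<'E'
from h import *
a=cv2.imread("pics/top0.png").astype(int);b=cv2.imread("pics/top9f.png").astype(int)
d=np.abs(a-b).max(2)
for n,(x0,x1,y0,y1) in dict(marker=(228,248,218,274),slide=(204,226,234,262),dish=(402,436,238,274)).items(): print(n,(d[y0:y1,x0:x1]>40).sum())
E
```

```text
marker 0
slide 0
dish 0
```

View pics/top9f.png

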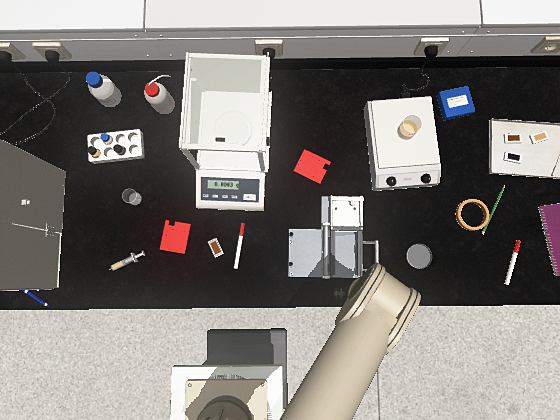

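The frame lies turned on the right, the plate is in the nest, the bystanders haven't moved, and the arm is clear.

```bash
python3 -c "
from workcell import manip
print(manip.hand_in())"
```

```text
the job is handed in; nothing more can be done
None
```

I swung the frame over by its bar until it lay flat on the right. I then pushed the plate along the channels into the nest, bare face up, and handed the job in at about 19.5 s.

**Seating:** In the last picture the plate's near edge measures x = 70.0 mm, where 70 means fully home. The cross bar's near face reads 73.1 mm against 73, so the measurement is good to within about 1 mm. The notch is around the key. The last push met a firm stop at 14 N with the finger's front face at about 70.5 mm, short of the cross bar.

**Surroundings:** The marker, slide and dish show no pixel change from the first picture. The gripper is clear of everything.

**What was not ideal:**
- The bar slid up to about 8 mm towards the fingertips during the swing, and I corrected for it on the way.
- The wrist force reached about 43 N upward (about 50 N in all) as the fingers brought the frame onto its stop. That is below the 120 N wrist limit, and I don't think the gripper's body touched anything.
- My jig position from the camera was off by about 1.5 to 3 mm in y, so I shifted the push line to match.

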